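# Two tins from the gravity-feed rack

## Robot

A 6-joint arm with a two-finger parallel gripper is mounted at the origin on a cart in front of the work surface, level with it; the furniture and walls round the work are solid. World frame = base frame: x ahead of the robot, y to its left, z up, the work surface at z = 0. Lengths are in mm, angles in degrees, forces in N, time in s.
With the tool pointing down it reaches from about 300 to 850 mm from the base axis. Payload 4.2 kg.
Tool frame: the origin (TCP) lies on the centre line of the jaws, within the pads' length; the fingertips stand 11 mm ahead of it and the grasp point (between the pads) lies 8 mm behind it; z points along the fingers, y is the line along which they close (so a half turn about z gives the same grasp; the last joint's range is limited). The gripper opens to 91 mm and grips with 3 to 60 N. Pads are 32 mm wide; open, the fingers measure 118 mm over their backs; the gripper's body (76 mm by 178 mm) begins 60 mm behind the grasp point.
Start: joints at [67.494, 18.312, 89.639, -0, 72.044, -1.146], TCP at [209.433, 535.522, 191.176] pointing down, gripper open.
Joint ranges: [-177.97, 177.97], [-48.28, 115.42], [12.27, 149.76], [-77.06, 257.06], [2.81, 150.46], [-146.56, 146.56]. Speed limits (degrees/s): [147.25, 147.25, 180, 180, 180, 180].

## Interface

Orientations are given as [roll, pitch, yaw] about the fixed x, y, z axes, in that order (R = Rz(yaw) Ry(pitch) Rx(roll)).
In Python, from workcell import env, grab_frame, camera_model, models gives the robot as it stands.
- The arm moves only by the shell command python3 -m crank 'ROWS' [FORCE]. ROWS is text: rows parted by semicolons, each of 7 numbers parted by spaces: the closure, from -1 (fully open) to 1 (shut), so that 0 is half open, then the shift along the tool's x, y, z in mm, then the turn, a rotation vector about the tool's x, y, z in degrees. A call has 1 to 10 rows; each row shifts and turns the commanded pose from where the row before left it, along the tool's axes as they then stand; what a row does not reach is not made up. A row lasts 1/8 s, in which the tool goes at most 62.5 mm and 10.7 degrees, less where a joint would pass 70% of its speed; a pose out of reach is approached as far as the arm can. A call is refused whole if a number of a shift passes 62.5 or a number of a turn 10.7, either way. A call with a gripper value outside its range is refused whole. The fingers move at their own pace and stop on an object; FORCE is the grip in N (left out, the last holds). Time passes only in rows, so rows that do not move let the fingers close. It gives the time, the measured TCP pose, the force, the opening and the grip force at its end, in the units of the state.
- env.state(): the state, without advancing time (a new reading comes with each control period).
- grab_frame(name): name is "scene" or "top" or "wrist"; returns the picture (420x560x3 uint8, blue, green, red); there is no depth.
- camera_model(name): a dict with "K" (3x3 intrinsics, pixels), "R" (3x3) and "t" (3): a world point X has camera coordinates R X + t; the wrist camera has in their place "mount" (4x4, takes a point from camera to tool coordinates, whose origin is the TCP and whose axes are the flange's). Camera axes: x right, y down, z forward; pixel columns grow to the right and rows downward; lengths in mm; the calibration is good to about 2 mm. The wrist camera is an equidistant fisheye: a pixel r from the principal point sees the ray r / f radians off the axis. A picture is of the moment at which its call begins: read the wrist's pose just before it. camera_model takes no time and is no camera call.
- env.job_done(): hands the job in; it is judged then, once.
Trained networks look in the newest picture that a camera, given by its name, has taken for a name from the list of things; names that differ only in an ending like _2 or _b are one class to them, and where a whole thing is asked for, a point or a joint stands for the part that bears it (a point fixed in the world has none). Each returns a list of dicts, best first, with "p" (0 to 1); they miss things now and then, are a little off and sometimes report something else, mostly with a low value. They report only what shows in the picture. A call takes as long as a camera call.
- models.search_frame(name, camera): "point" ([x, y, z] in mm, in world coordinates, good to about 4 mm: the middle of the surface that is visible of it).
The state is a dict: "time_s": time; "qpos": joint angles; "qvel": joint speeds; "effort": joint torques, N m; "ee_pos": TCP position; "ee_rot": TCP orientation; "force": force on the tool from outside, world axes, zero at the start; "torque": the same for the moment, N m; "gripper_width": finger opening in mm; "gripper_force": force on a finger pad.
Only numpy, scipy, OpenCV 4.12 (cv2) and the standard library are available. Lean on these libraries where they do the work, as an engineer would, in place of code of your own. Each camera call takes 0.05 s, during which the arm holds its last target. There are 200 camera calls.

## Task

Let two tins out of the gravity-feed tin rack into its trough, one at a time: press the lever's rubber pad right down with the fingertips so that the gate lifts and a tin rolls out, let the lever come fully back up so that the next tin rolls down to the shut gate, then press once more for the second tin and let go again. The third tin must stay in the rack, waiting at the shut gate. Work the rack only by its pad: do not touch the tins or the gate, and leave everything standing round it alone.

Things in the scene. Friction and masses are not known exactly. Their poses are not given: they have to be found in the camera images.
- rack: wooden gravity-feed tin rack, fixed, 340 x 110 mm. Origin on the worktop below the lever's rubber pad; x runs up the lane from the trough to the pad, z is up. The lane falls 7.4 degrees towards -x. Three tins queue behind the gate, which crosses the lane at x = -0.19; in front of it, from x = -0.19 to a stop board at -0.32, lies the open trough with room for two tins.
- rocker (a joint): rocking lever of the rack, pivoted across the lane. 0 = at rest, gate shut; 0.38 rad = pad fully down on its stop, gate up. A spring returns it. The pad needs about 3 N at first, 6 N when down. Above about 0.32 the first tin rolls out under the gate (0.5 to 1 s) while a finger under the lane holds back the next; as the lever returns, that one rolls to the gate (0.5 to 1 s).
- pad_top (a point): middle of the top of the black ribbed rubber press pad on a short bracket at the lever's upper end, behind the last tin; 28 mm (rack x) by 32 mm (rack y). About 135 mm above the worktop at rest and 35 mm lower when fully down, moving under 8 mm along the rack's x meanwhile. Its +x edge leans 0.18 rad up at rest, 0.2 rad down when pressed. Free above; the jars near it are lower than it is at rest.
- gate_edge (a point): the gate's lower edge, its middle. The gate is an upright steel blade, 105 mm wide, 40 mm high, 3 mm thick, fixed across the front ends of the lever's arms; this edge is 23 mm above the rails when shut, about 65 mm when fully raised.
- tin_1: a red tin lying on its side across the lane, 57 mm diameter x 72 mm long, free to roll; origin at the centre of one flat end, so it lies on the tin's axis and keeps that height while the tin rolls. At the start it lies first, against the gate (rack x = -0.164). In the trough at its stop: rack x about -0.298.
- tin_2: a red tin lying on its side across the lane, 57 mm diameter x 72 mm long, free to roll; origin at the centre of one flat end, so it lies on the tin's axis and keeps that height while the tin rolls. At the start the second in the queue (rack x = -0.107). In the trough behind the first: rack x about -0.241.
- tin_3: a red tin lying on its side across the lane, 57 mm diameter x 72 mm long, free to roll; origin at the centre of one flat end, so it lies on the tin's axis and keeps that height while the tin rolls. At the start the last in the queue (rack x = -0.050).
- herb_jar: herb jar with a black cap, 44 mm wide, 105 mm high, origin under its centre; stands near the pad, to be left alone
- squat_jar: small jar with a brown cap, 46 mm wide, 80 mm high, origin under its centre; stands near the pad, to be left alone
- bowl: small white dip bowl, 85 mm wide, 40 mm high, origin under its centre; stands on the worktop past the trough's end, to be left alone
- weight_big: brass weight 38 mm wide, 39 mm high, near the scales, to be left alone
- weight_mid: brass weight 31 mm wide, 32 mm high, near the scales, to be left alone
- weight_small: brass weight 25 mm wide, 26 mm high, near the scales, to be left alone

How it is judged (in metres and radians):
On the way, in this order (a step that is already met when the one before it is completed fails the run):
1. the first tin has rolled out into the trough while the second is held back (x of tin_1 in the frame of rack between -0.315 and -0.225 m and z of tin_1 in the frame of rack between 0.048 and 0.078 m and x of tin_2 in the frame of rack above -0.15 m), for 0.1 s.
2. the lever is back up, the gate shut, and the second tin waits at the gate (x of tin_1 in the frame of rack between -0.315 and -0.225 m and z of tin_1 in the frame of rack between 0.048 and 0.078 m and x of tin_2 in the frame of rack between -0.178 and -0.152 m and z of tin_2 in the frame of rack between 0.064 and 0.086 m and value of joint rocker below 0.04 rad), for 0.1 s.
3. the second tin has rolled out into the trough while the third is held back (x of tin_1 in the frame of rack between -0.315 and -0.225 m and z of tin_1 in the frame of rack between 0.048 and 0.078 m and x of tin_2 in the frame of rack between -0.315 and -0.225 m and z of tin_2 in the frame of rack between 0.048 and 0.078 m and x of tin_3 in the frame of rack above -0.15 m), for 0.1 s.
At the end, for the whole second after the job is handed in: Two tins lie at rest on the rails of the trough, in front of the gate; the third lies at rest behind the gate, within about 13 mm of its waiting place; the lever is back at rest (below 0.03 rad) (x of tin_1 in the frame of rack between -0.315 and -0.225 m and z of tin_1 in the frame of rack between 0.048 and 0.078 m and x of tin_2 in the frame of rack between -0.315 and -0.225 m and z of tin_2 in the frame of rack between 0.048 and 0.078 m and x of tin_3 in the frame of rack between -0.178 and -0.152 m and z of tin_3 in the frame of rack between 0.064 and 0.086 m and value of joint rocker below 0.03 rad and linear speed of each of tin_1, tin_2, tin_3 below 0.02 m/s); the robot touches nothing.
It fails at once if the third tin leaves the rack (x of tin_3 in the frame of rack below -0.2 m).
It fails at once if the robot touches a tin or the gate (contact force between any of the fingers, the arm and tin_1 above 1 N or contact force between any of the fingers, the arm and tin_2 above 1 N or contact force between any of the fingers, the arm and tin_3 above 1 N or contact force between any of the fingers, the arm and rocker_c0 above 1 N).
It fails at once if the arm or the gripper's body, not the fingers, leans on the rack or its lever (contact force between the arm and rack above 3 N).
It fails at once if a tin is lifted out of the lane (z of any of tin_1, tin_2, tin_3 in the frame of rack above 0.115 m).
It fails at once if a bystander is moved by more than 15 mm or tipped (distance of any of herb_jar, squat_jar, bowl, weight_big, weight_mid, weight_small from where it was at the start of the episode above 0.015 m or angle between any of herb_jar, squat_jar, bowl, weight_big, weight_mid, weight_small's own z axis and vertical above 0.3 rad).
It also fails if it takes over 32 s, if anything falls off the work surface, if the arm or the gripper's body presses on something with over 40 N, if the wrist force passes 120 N, or if a joint passes its speed limit or range.

## Working session

There is one attempt and no reset: what is moved stays moved. The work goes in short steps, Python scripts to look and compute and a shell command to move; the robot and the scene stay as the last step left them, time stands still between calls to the robot, and variables do not carry over. Pictures are saved under pics/ and viewed, at most 11 in all, crops included, and the job is handed in when it is done.

```bash
mkdir -p pics; python3 - <<'E'
from workcell import env, grab_frame, camera_model, models
import cv2,numpy as np
for c in ["scene","top"]:
    cv2.imwrite(f"pics/{c}0.png",grab_frame(c))
    for n in ["pad_top","gate_edge","tin_1","rack","herb_jar","squat_jar","bowl"]:
        print(c,n,[(np.round(d["point"]).tolist(),round(d["p"],2)) for d in models.search_frame(n,c)[:4]])
s=env.state();print(s["time_s"],s["ee_pos"],s["ee_rot"],s["force"],s["gripper_width"])
E
```

```text
scene pad_top [([471.0, 276.0, 99.0], 0.96), ([600.0, -208.0, 14.0], 0.75)]
scene gate_edge [([469.0, 279.0, 99.0], 0.61)]
scene tin_1 [([508.0, 248.0, 101.0], 0.77), ([497.0, 291.0, 102.0], 0.59), ([474.0, 344.0, 108.0], 0.59)]
scene rack [([517.0, 233.0, 57.0], 0.56)]
scene herb_jar [([423.0, 477.0, 63.0], 0.86)]
scene squat_jar [([369.0, 443.0, 55.0], 0.66)]
scene bowl [([587.0, -45.0, 28.0], 0.82)]
top pad_top [([374.0, 455.0, 80.0], 0.65), ([478.0, 346.0, 107.0], 0.62)]
top gate_edge [([479.0, 344.0, 109.0], 0.56)]
top tin_1 [([474.0, 355.0, 111.0], 0.77), ([524.0, 259.0, 98.0], 0.7), ([502.0, 303.0, 100.0], 0.6)]
top rack [([544.0, 215.0, 57.0], 0.74)]
top herb_jar [([424.0, 484.0, 103.0], 0.73)]
top squat_jar [([378.0, 455.0, 79.0], 0.61)]
top bowl [([585.0, -55.0, 19.0], 0.58)]
0.8 [209.4231553  535.52061886 191.20703893] [1.79992786e+02 1.69625361e-03 1.58642787e+02] [-0.88194163  0.41243925  0.69377089] 91.09282636042728
```

View pics/scene0.png

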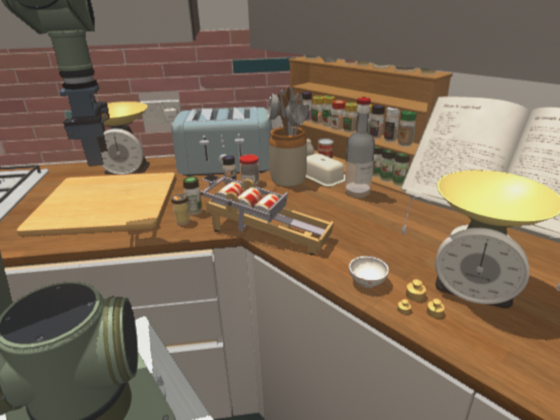

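View pics/top0.png

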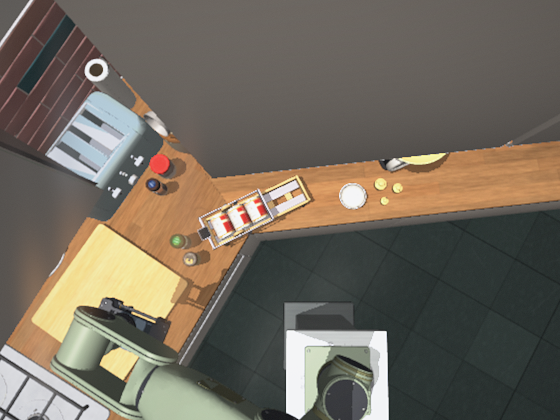

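The scene view shows three red tins in the rack at about (245,195), with the trough to their right. The top view shows the dark pad at about (206,233), with the jars at (177,241) and (190,259). Next I'll zoom in and project pixels.

```bash
cat > h.py <<'E'
from workcell import env, grab_frame, camera_model, models
import cv2,numpy as np
def back(c,px,z):
    m=camera_model(c);K,R,t=map(np.array,(m["K"],m["R"],m["t"]))
    d=R.T@np.linalg.inv(K)@[*px,1]; o=-R.T@t.ravel()
    return o+d*(z-o[2])/d[2]
E
python3 - <<'E'
from h import *
im=cv2.imread("pics/top0.png")[165:275,150:320]
cv2.imwrite("pics/topz.png",cv2.resize(im,None,fx=4.5,fy=4.5,interpolation=cv2.INTER_CUBIC))
for p in [(206,233)]: print(back("top",p,135))
E
```

```text
[447.27197221 397.9483487  135.        ]
```

View pics/topz.png

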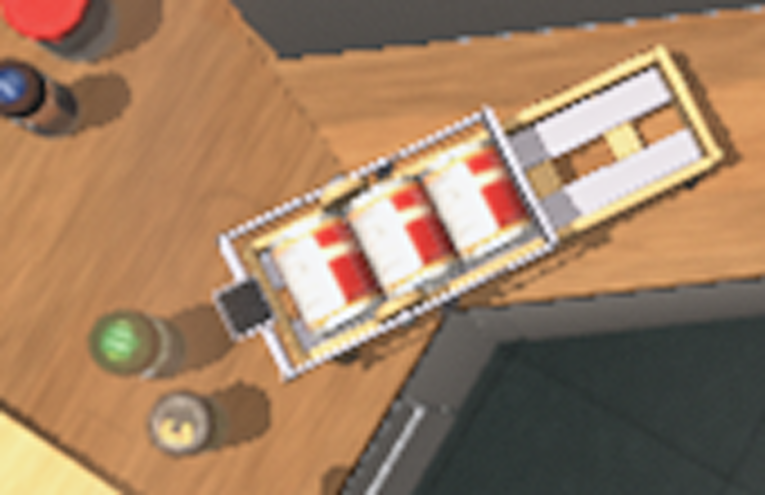

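```bash
python3 - <<'E'
from h import *
from scipy.spatial.transform import Rotation as R
z=lambda x,y:(150+x/4.5-.5,165+y/4.5-.5)
P=back("top",z(243,304),135)
# crossbar ends / gate ends of lever as axis check, and trough end
a=back("top",z(690,105),60); 
for q in [(225,238),(290,375),(487,110),(552,240)]: print(np.round(back("top",z(*q),125)))
d=(P-a)[:2]; print(P,a,np.linalg.norm(d),np.degrees(np.arctan2(d[1],d[0])))
s=env.state();T=R.from_euler("xyz",s["ee_rot"],degrees=True).as_matrix()
u=d/np.linalg.norm(d); g=np.array([*(P[:2]+4*u),191.2]);print(g, T.T@(g-s["ee_pos"]))
E
```

```text
[495. 421. 125.]
[404. 375. 125.]
[582. 248. 125.]
[494. 203. 125.]
[450.03429144 405.42343546 135.        ] [597.75338453 109.71594457  60.        ] 330.5508291195409 116.54417536768082
[448.24674072 409.00179575 191.2       ] [-2.68498902e+02 -3.08554237e+01  1.11030969e-02]
```

```bash
python3 -m crank '1 -45 -5 0 0 0 0;1 -45 -5 0 0 0 0;1 -45 -5 0 0 0 0;1 -45 -5 0 0 0 0;1 -45 -5 0 0 0 0;1 -43.5 -6 0 0 0 0;1 0 0 0 0 0 -9.6;1 0 0 0 0 0 -9.6;1 0 0 0 0 0 -9.6;1 0 0 0 0 0 -9.6' 20; python3 -m crank '1 0 0 0 0 0 -9.6;1 0 0 0 0 0 0;1 0 0 0 0 0 0'
python3 - <<'E'
from h import *
s=env.state();print(s["time_s"],s["ee_pos"],s["ee_rot"],s["force"],s["gripper_width"])
cv2.imwrite("pics/w1.png",grab_frame("wrist"));cv2.imwrite("pics/s1.png",grab_frame("scene"))
m=camera_model("wrist");print(m)
print([(np.round(d["point"]).tolist(),round(d["p"],2)) for d in models.search_frame("pad_top","wrist")])
E
```

```text
time_s: 2.05
ee_pos: [448.3, 408.8, 191.1]
ee_rot: [180.0, -0.0, -162.7]
force: [-0.1, 0.3, 0.8]
gripper_width: 0.3
gripper_force: 0.0
time_s: 2.42
ee_pos: [448.2, 408.9, 191.2]
ee_rot: [180.0, 0.0, -153.5]
force: [0.5, 0.2, 0.2]
gripper_width: 0.5
gripper_force: 0.0
2.425 [448.22097345 408.86494447 191.20238082] [ 1.79996043e+02  8.21081173e-03 -1.53493622e+02] [0.48513332 0.19890998 0.23112858] 0.4640606327497459
{'K': array([[325.1922621 ,   0.        , 283.74019336],
       [  0.        , 325.1922621 , 207.95566096],
       [  0.        ,   0.        ,   1.        ]]), 'mount': array([[-4.16868773e-04, -9.66157731e-01, -2.57951673e-01,
         7.28838827e+01],
       [ 9.99999913e-01, -3.99847199e-04, -1.18445730e-04,
        -8.40977128e-01],
       [ 1.12960040e-05, -2.57951700e-01,  9.66157813e-01,
        -1.93910902e+02],
       [ 0.00000000e+00,  0.00000000e+00,  0.00000000e+00,
         1.00000000e+00]])}
[([468.0, 302.0, 105.0], 0.87)]
```

View pics/w1.png

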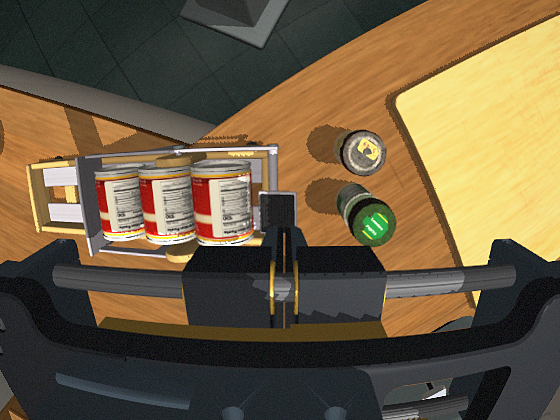

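The wrist view shows the pad at columns 260–297. Its far edge is at row 192, and the fingertips (about (285,235)) hide its near edge. I'll convert these pixels to world positions.

```bash
python3 - <<'E'
from h import *
from scipy.spatial.transform import Rotation as R
m=camera_model("wrist");K=m["K"];M=np.array(m["mount"])
im=cv2.imread("pics/w1.png")[165:265,225:335]
cv2.imwrite("pics/w1z.png",cv2.resize(im,None,fx=6,fy=6,interpolation=cv2.INTER_CUBIC))
def tool(px,z): # z tool-frame depth
    v=(np.array(px)-K[:2,2])/K[0,0];r=np.hypot(*v)
    d=M[:3,:3]@np.array([*(v/r*np.sin(r)),np.cos(r)]);o=M[:3,3]
    return o+d*(z-o[2])/d[2]
for q in [(260,192),(297,192),(261,227),(297,227),(278,210)]: print(q,np.round(tool(q,56.2),1))
for q in [(278,148),(264,238)]: print(q,np.round(tool(q,64),1))
# tip projection
for X in [(-16,0,11),(16,0,11),(16,13,11),(16,-13,11)]:
    c=M[:3,:3].T@(np.array(X)-M[:3,3]);th=np.arctan2(np.hypot(*c[:2]),c[2]);print(X,K[:2,2]+K[0,0]*th*c[:2]/np.hypot(*c[:2]))
E
```

```text
(260, 192) [ 19.1 -19.6  56.2]
(297, 192) [19.1  9.6 56.2]
(261, 227) [ -9.9 -19.3  56.2]
(297, 227) [-9.9  9.9 56.2]
(278, 210) [ 4.4 -5.5 56.2]
(278, 148) [53.1 -5.4 64. ]
(264, 238) [-22.3 -17.6  64. ]
(-16, 0, 11) [285.02653022 256.2049087 ]
(16, 0, 11) [285.06591186 211.16941809]
(16, 13, 11) [304.91557324 211.15697682]
(16, -13, 11) [265.20667163 211.17387368]
```

View pics/w1z.png

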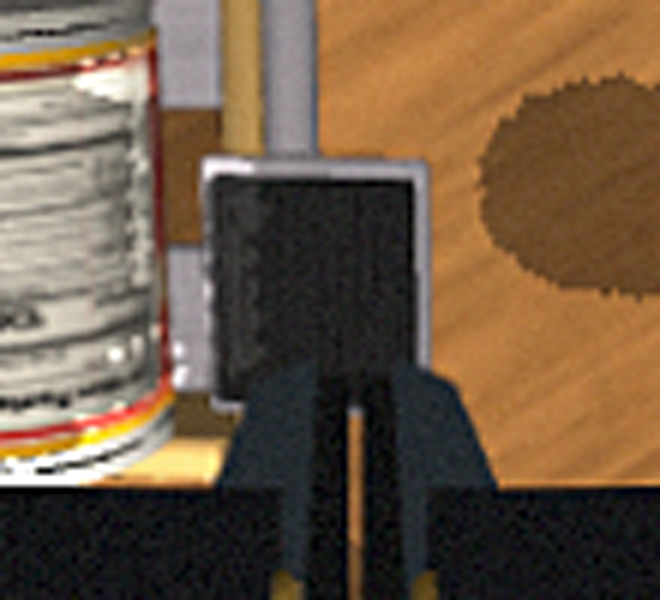

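Measured pad centre: tool (+2, −6) mm. I'll shift to sit 3 mm to the +x side of its centre, then press and watch the force.

```bash
python3 -m crank '1 2 -3 10 0 0 0;1 0 0 15 0 0 0;1 0 0 10 0 0 0;1 0 0 5 0 0 0;1 0 0 5 0 0 0;1 0 0 5 0 0 0'; python3 -m crank '1 0 0 6 0 0 0;1 0 0 6 0 0 0;1 0 0 6 0 0 0;1 0 0 4 0 0 0'
```

```text
time_s: 3.32
ee_pos: [447.9, 405.5, 141.1]
ee_rot: [180.0, 0.0, -153.4]
force: [0.3, -0.1, 0.6]
gripper_width: 0.0
gripper_force: 0.0
time_s: 3.82
ee_pos: [447.7, 405.2, 118.7]
ee_rot: [-180.0, -0.0, -153.4]
force: [0.5, 0.3, -0.2]
gripper_width: 0.4
gripper_force: 0.0
```

No force where about 5 N was expected, so I'll look before going further.

```bash
python3 - <<'E'
from h import *
s=env.state();print(s["force"],s["torque"],s["effort"])
w=grab_frame("wrist")[140:290,190:380];c=grab_frame("scene")[160:260,180:340]
w=cv2.resize(w,(760,600))
cv2.imwrite("pics/w2.png",np.vstack([cv2.resize(w,(480,379)),cv2.resize(c,(480,221))[:, :]]))
E
```

```text
[ 0.48948658  0.26551962 -0.22838214] [0.07005397 0.02450057 0.03377473] [ 1.31694738e-03 -4.49855769e+01 -2.17562145e+01 -1.39517433e-02
  1.33682135e-01  2.30408307e-05]
```

View pics/w2.png

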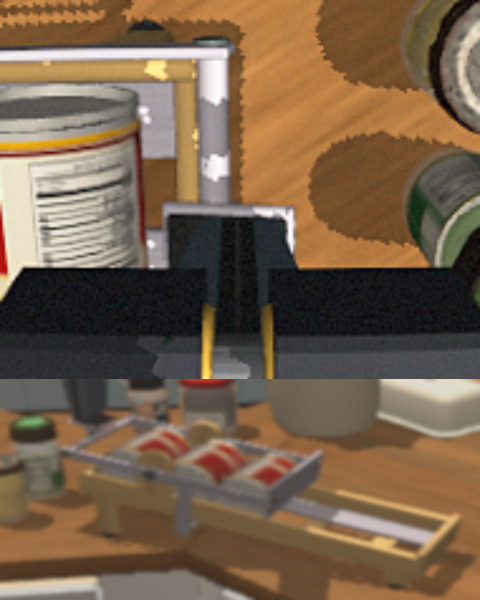

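```bash
python3 - <<'E'
from h import *
a=cv2.imread("pics/s1.png");cv2.imwrite("pics/s2.png",grab_frame("scene"));b=cv2.imread("pics/s2.png")
f=lambda i:cv2.resize(i[150:250,180:340],(480,300),interpolation=cv2.INTER_CUBIC)
cv2.imwrite("pics/cmp.png",np.vstack([f(a),f(b)]))
m=camera_model("scene");K,R,t=map(np.array,(m["K"],m["R"],m["t"]))
for X in [(447.7,405.2,107.7),(447.7,405.2,120),(447.7,405.2,135)]:
    c=K@(R@np.array(X)+t.ravel());p=c[:2]/c[2];print(X,p,(p-[180,150])*3)
E
```

```text
(447.7, 405.2, 107.7) [210.40374208 186.4489478 ] [ 91.21122624 109.34684339]
(447.7, 405.2, 120) [209.92800578 182.35433139] [89.78401735 97.06299418]
(447.7, 405.2, 135) [209.3410323 177.3023073] [88.02309691 81.9069219 ]
```

View pics/cmp.png

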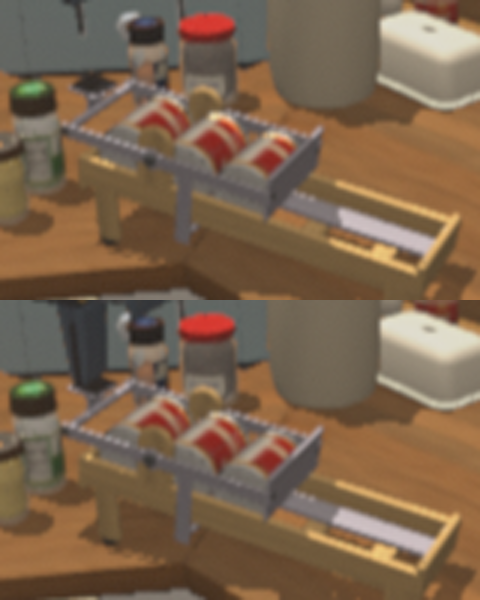

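The lever hasn't moved and the tip stands over the pad, so I'll go down in small steps while watching the force.

```bash
python3 -m crank '1 0 0 2 0 0 0;1 0 0 2 0 0 0;1 0 0 0 0 0 0'; python3 -m crank '1 0 0 2 0 0 0;1 0 0 2 0 0 0;1 0 0 0 0 0 0'
python3 - <<'E'
from h import *
b=cv2.imread("pics/s1.png");c=grab_frame("scene");cv2.imwrite("pics/s3.png",c)
w=grab_frame("wrist");cv2.imwrite("pics/w3.png",w)
f=lambda i:cv2.resize(i[150:220,190:310],(480,280),interpolation=cv2.INTER_CUBIC)
cv2.imwrite("pics/cmp2.png",np.vstack([f(b),f(c)]))
# lever motion: image difference near gate
print(np.abs(b.astype(int)-c)[190:235,250:310].mean())
E
```

```text
time_s: 4.35
ee_pos: [447.9, 405.4, 115.4]
ee_rot: [180.0, 0.0, -153.4]
force: [0.2, 0.1, 0.5]
gripper_width: 0.5
gripper_force: 0.2
time_s: 4.72
ee_pos: [447.9, 405.6, 111.3]
ee_rot: [180.0, 0.0, -153.4]
force: [-0.0, 2.1, 1.9]
gripper_width: 0.6
gripper_force: 1.1
4.33925925925926
```

```bash
python3 - <<'E'
from h import *
w=cv2.imread("pics/w3.png")[150:300,190:380];c=cv2.imread("pics/s3.png")[140:215,180:300]
cv2.imwrite("pics/v3.png",np.vstack([cv2.resize(w,(400,316),interpolation=cv2.INTER_CUBIC),cv2.resize(c,(400,250),interpolation=cv2.INTER_CUBIC)]))
E
```

```text
(no output)
```

View pics/v3.png

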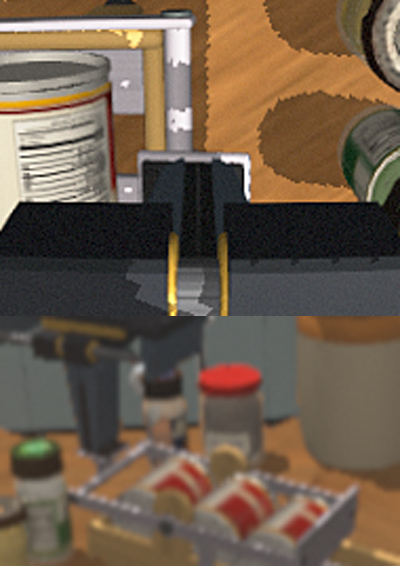

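The fingertip seems to end higher than nominal: its bottom in the scene view, at about (209,180), corresponds to z ≈ 127. Contact has just begun at about 2 N, so I'll keep pressing gently.

```bash
python3 -m crank '1 0 0 3 0 0 0;1 0 0 3 0 0 0'; python3 -m crank '1 0 0 3 0 0 0;1 0 0 3 0 0 0'
python3 - <<'E'
from h import *
b=cv2.imread("pics/s1.png");c=grab_frame("scene");cv2.imwrite("pics/s4.png",c)
cv2.imwrite("pics/v4.png",np.vstack([cv2.resize(i[145:235,190:340],(480,288),interpolation=cv2.INTER_CUBIC) for i in (b,c)]))
E
```

```text
time_s: 5.08
ee_pos: [447.9, 405.6, 105.2]
ee_rot: [180.0, 0.0, -153.4]
force: [-1.4, 2.2, 3.9]
gripper_width: 0.9
gripper_force: 1.8
time_s: 5.32
ee_pos: [447.8, 405.6, 99.1]
ee_rot: [180.0, 0.0, -153.4]
force: [-0.2, 2.6, 4.8]
gripper_width: 0.6
gripper_force: 2.3
```

View pics/v4.png

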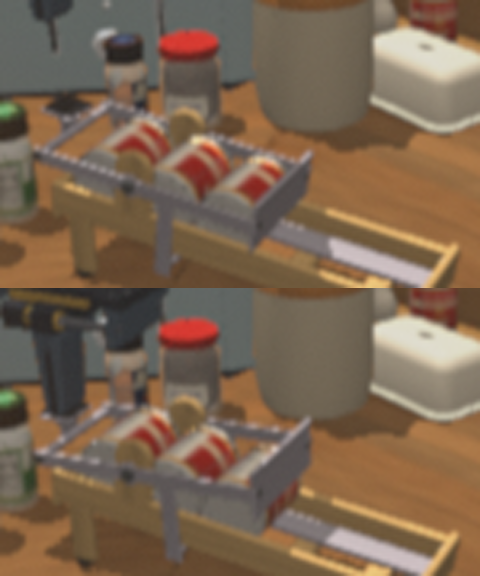

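The lever is working and the gate is part lifted. Contact came at TCP z ≈ 113, so full press is at about 78.

```bash
python3 -m crank '1 0 0 6 0 0 0;1 0 0 6 0 0 0;1 0 0 4 0 0 0;1 0 0 2 0 0 0'; python3 -m crank '1 0 0 2 0 0 0;1 0 0 0 0 0 0';python3 -m crank '1 0 0 2 0 0 0;1 0 0 0 0 0 0'
python3 - <<'E'
from h import *
c=grab_frame("scene");cv2.imwrite("pics/s5.png",c)
for n in ("scene","top"):
    if n=="top": grab_frame(n)
    print([(np.round(d["point"]).tolist(),round(d["p"],2)) for d in models.search_frame("tin_1",n)[:4]])
E
```

```text
time_s: 5.88
ee_pos: [447.4, 406.6, 81.5]
ee_rot: [179.9, 0.1, -153.4]
force: [-2.6, 5.5, 5.8]
gripper_width: 0.2
gripper_force: 3.5
time_s: 6.12
ee_pos: [447.4, 406.7, 80.0]
ee_rot: [179.9, 0.1, -153.4]
force: [-4.0, 3.7, 6.7]
gripper_width: 0.6
gripper_force: 3.9
time_s: 6.38
ee_pos: [447.5, 406.7, 79.5]
ee_rot: [179.8, 0.1, -153.4]
force: [-5.9, 2.5, 14.6]
gripper_width: 0.4
gripper_force: 7.7
[([496.0, 286.0, 104.0], 0.85), ([479.0, 338.0, 109.0], 0.76), ([571.0, 131.0, 74.0], 0.74)]
[([463.0, 340.0, 102.0], 0.76), ([503.0, 297.0, 107.0], 0.69), ([534.0, 252.0, 120.0], 0.67), ([585.0, 140.0, 83.0], 0.6)]
```

The lever is on its stop and tin 1 is at the trough end. I'll release and let the next tin roll down.

```bash
python3 -m crank '1 0 0 0 0 0 0;1 0 0 0 0 0 0;1 0 0 -8 0 0 0;1 0 0 -8 0 0 0;1 0 0 -8 0 0 0;1 0 0 -8 0 0 0;1 0 0 -8 0 0 0;1 0 0 -8 0 0 0'; python3 -m crank '1 0 0 0 0 0 0;1 0 0 0 0 0 0;1 0 0 0 0 0 0;1 0 0 0 0 0 0;1 0 0 0 0 0 0;1 0 0 0 0 0 0;1 0 0 0 0 0 0;1 0 0 0 0 0 0;1 0 0 0 0 0 0;1 0 0 0 0 0 0'
python3 - <<'E'
from h import *
c=grab_frame("scene");cv2.imwrite("pics/s6.png",c)
for n in ("scene","top"):
    if n=="top": cv2.imwrite("pics/t6.png",grab_frame(n))
    print([(np.round(d["point"]).tolist(),round(d["p"],2)) for d in models.search_frame("tin_1",n)[:4]])
b=cv2.imread("pics/s1.png")
cv2.imwrite("pics/v6.png",np.vstack([cv2.resize(i[145:245,190:350],(480,300),interpolation=cv2.INTER_CUBIC) for i in (b,c)]))
E
```

```text
time_s: 7.58
ee_pos: [447.2, 405.0, 124.9]
ee_rot: [180.0, -0.1, -153.4]
force: [0.7, 0.1, -0.2]
gripper_width: 0.4
gripper_force: 0.0
time_s: 8.82
ee_pos: [447.8, 405.3, 125.2]
ee_rot: [180.0, 0.0, -153.4]
force: [-0.5, 0.8, 0.1]
gripper_width: 0.6
gripper_force: 0.0
[([511.0, 246.0, 96.0], 0.69), ([570.0, 124.0, 74.0], 0.62)]
[([526.0, 258.0, 94.0], 0.91), ([499.0, 307.0, 104.0], 0.88), ([589.0, 144.0, 81.0], 0.62)]
```

View pics/v6.png

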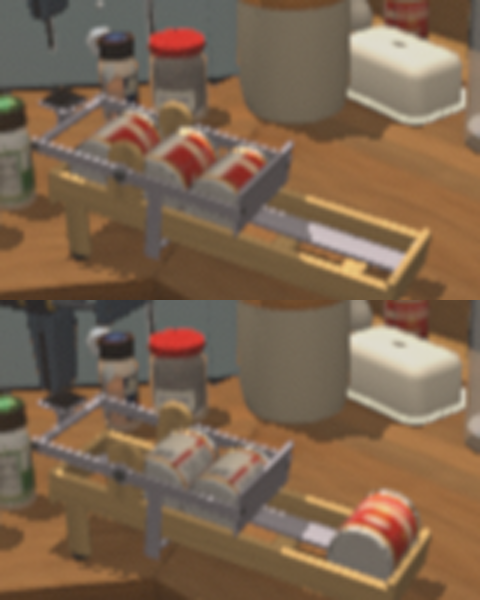

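Tin 1 lies at the trough's end and the other two have moved down to the shut gate, with the lever back at rest. Now the second press.

```bash
python3 -m crank '1 0 0 8 0 0 0;1 0 0 8 0 0 0;1 0 0 8 0 0 0;1 0 0 8 0 0 0;1 0 0 8 0 0 0;1 0 0 5 0 0 0;1 0 0 2 0 0 0;1 0 0 1 0 0 0'; python3 -m crank '1 0 0 0 0 0 0;1 0 0 0 0 0 0;1 0 0 0 0 0 0;1 0 0 0 0 0 0;1 0 0 0 0 0 0;1 0 0 0 0 0 0'
python3 - <<'E'
from h import *
for n in ("scene","top"):
    cv2.imwrite(f"pics/{n}7.png",grab_frame(n))
    print([(np.round(d["point"]).tolist(),round(d["p"],2)) for d in models.search_frame("tin_1",n)[:4]])
E
```

```text
time_s: 10.02
ee_pos: [447.6, 407.1, 79.4]
ee_rot: [179.8, 0.1, -153.4]
force: [-5.1, 2.3, 16.3]
gripper_width: 0.1
gripper_force: 9.0
time_s: 10.78
ee_pos: [447.6, 407.0, 79.5]
ee_rot: [179.8, 0.2, -153.4]
force: [-4.8, 2.4, 14.2]
gripper_width: 0.2
gripper_force: 7.7
[([543.0, 176.0, 79.0], 0.86), ([501.0, 288.0, 98.0], 0.81), ([573.0, 125.0, 74.0], 0.6), ([600.0, -209.0, 15.0], 0.18)]
[([500.0, 305.0, 104.0], 0.92), ([583.0, 142.0, 78.0], 0.72), ([562.0, 190.0, 84.0], 0.71)]
```

Two tins are in the trough and the third is held back. I'll release and retreat upward.

```bash
python3 -m crank '1 0 0 -8 0 0 0;1 0 0 -8 0 0 0;1 0 0 -8 0 0 0;1 0 0 -8 0 0 0;1 0 0 -8 0 0 0;1 0 0 -10 0 0 0;1 0 0 -20 0 0 0;1 0 0 -30 0 0 0;1 0 0 -10 0 0 0;1 0 0 0 0 0 0'; python3 -m crank '1 0 0 0 0 0 0;1 0 0 0 0 0 0;1 0 0 0 0 0 0;1 0 0 0 0 0 0;1 0 0 0 0 0 0;1 0 0 0 0 0 0;1 0 0 0 0 0 0;1 0 0 0 0 0 0;1 0 0 0 0 0 0;1 0 0 0 0 0 0'
python3 - <<'E'
from h import *
for n in ("scene","top"):
    c=grab_frame(n);cv2.imwrite(f"pics/{n}8.png",c)
    print([(np.round(d["point"]).tolist(),round(d["p"],2)) for d in models.search_frame("tin_1",n)[:4]])
cv2.imwrite("pics/v8.png",cv2.resize(cv2.imread("pics/scene8.png")[145:245,190:350],(640,400),interpolation=cv2.INTER_CUBIC))
E
```

```text
time_s: 12.22
ee_pos: [447.7, 405.4, 187.4]
ee_rot: [180.0, 0.0, -153.4]
force: [-0.3, -0.9, 0.4]
gripper_width: 0.2
gripper_force: 0.0
time_s: 13.48
ee_pos: [447.8, 405.3, 187.2]
ee_rot: [180.0, 0.0, -153.4]
force: [0.6, 0.2, 0.4]
gripper_width: 0.4
gripper_force: 0.0
[([541.0, 176.0, 80.0], 0.9), ([572.0, 128.0, 74.0], 0.74), ([511.0, 242.0, 96.0], 0.74)]
[([526.0, 259.0, 95.0], 0.98), ([585.0, 143.0, 82.0], 0.95), ([563.0, 188.0, 85.0], 0.85), ([585.0, -55.0, 19.0], 0.6)]
```

View pics/v8.png

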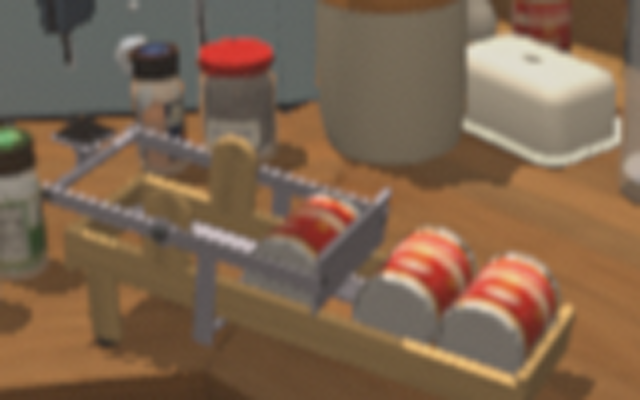

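Two tins lie in the trough, the third waits at the shut gate, and the lever is up.

```bash
python3 -c "
from workcell import env
print(env.job_done())"
```

```text
the job is handed in; nothing more can be done
None
```

I handed the job in at about 13.6 s: two tins lie in the trough, the third waits at the shut gate, the lever is back up and the arm is clear of the rack; the hand-in returned no verdict.

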